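# Snap the grinding cup onto the grinder and hold it down

## Robot

A 6-joint arm with a two-finger parallel gripper is mounted at the origin on the work surface. World frame = base frame: x ahead of the robot, y to its left, z up, the work surface at z = 0. Lengths are in m, angles in rad, forces in N, time in s.
With the tool pointing down it reaches from about 0.425 to 0.95 m from the base axis. Payload 3.5 kg.
Tool frame: the origin (TCP) lies midway between the tips of the shut fingers; the grasp point (between the pads) lies 19 mm behind it; z points along the fingers, y is the line along which they close (so a half turn about z gives the same grasp; the last joint's range is limited). The gripper opens to 85 mm and grips with 20 to 120 N. Pads are 22 mm wide; open, the fingers measure 114 mm over their backs; the gripper's body (76 mm by 85 mm) begins 54 mm behind the grasp point. The pads swing forward as they close: fully open they stand 13 mm farther back than shut.
Start: joints at [1.076, 0.286, 1.577, -0, 1.279, -0.15], TCP at [0.228, 0.635, 0.231] pointing down, gripper open.
Joint ranges: [-2.77, 2.77], [-0.9, 2.22], [0.21, 2.48], [-1.53, 4.67], [0.24, 2.81], [-2.84, 2.84]. Speed limits (rad/s): [2.79, 2.79, 3.14, 3.14, 3.14, 3.14].

## Interface

Orientations are given as a unit quaternion [x, y, z, w].
In Python, from plant import ctrl, cams, order gives the robot as it stands.
- The arm moves only by the tool move_arm, never from a script. Its argument "plan" is one flat list of numbers, 7 for each row, row after row: the shift along the world's x, y, z in mm, then the turn, a rotation vector about the world's x, y, z in degrees, then the finger opening in mm, from 0 to 85.4. A call has 1 to 12 rows; each row shifts and turns the commanded pose from where the row before left it; what a row does not reach is not made up. A row lasts 1/10 s, in which the tool goes at most 50 mm and 8.59 degrees, less where a joint would pass 70% of its speed; a pose out of reach is approached as far as the arm can. A call is refused whole if a number of a shift passes 50 or a number of a turn 8.59, either way. A call with a gripper value outside its range is refused whole. The fingers move at their own pace and stop on an object; "newtons" is the grip in N (left out, the last holds). Time passes only in rows, so rows that do not move let the fingers close. It gives the time, the measured TCP pose, the force, the opening and the grip force at its end, in the units of the state.
- ctrl.get_state(): the state, without advancing time (a new reading comes with each control period).
- cams.read_camera(name): name is "side" or "top"; returns a dict with "color" (420x560x3 uint8, red, green, blue), "fov_y" (degrees; the focal length in pixels is half the picture's height over the tangent of half this angle, whatever the lens; pixels are square), "cx", "cy" (the principal point, pixels), "k1" (the pictures are not rectified: a ray, as slopes to the right and down, at radius r is drawn at 1 + k1 r^2 times it, then the intrinsics apply), "origin" and "orientation" of the camera in the world. Camera axes: x right, y up, looking along -z (the intrinsics and any distortion apply to the point x, -y, -z); pixel columns grow to the right and rows downward; lengths in m; the calibration is good to about 2 mm. A picture is of the moment at which its call begins. There is no depth.
- order.sign_off(): hands the job in; it is judged then, once.
The state is a dict: "time": time; "qpos": joint angles; "dq": joint speeds; "joint_efforts": joint torques, N m; "eef_pos": TCP position; "tcp_rot": TCP orientation; "contact_force": force on the tool from outside, world axes, zero at the start; "wrist_torque": the same for the moment, N m; "opening": opening from 0.0 (shut) to 1.0 (fully open); "finger_force": force on a finger pad.
Only numpy, scipy, OpenCV 4.12 (cv2) and the standard library are available. Lean on these libraries where they do the work, as an engineer would, in place of code of your own. Each camera call takes 0.05 s, during which the arm holds its last target. There are 200 camera calls.

## Task

Pick up the steel grinding cup and, keeping it mouth down as it stands, press it over the stud on top of the grinder: it pushes the sprung safety ring down, snaps over the stud with a click, and must go on to sit fully home on its seat. The grinder runs only while the cup is held down, so finish still gripping the cup and pressing it firmly onto its seat, without letting go. Leave the jar, the mug, the scoop and the organiser where they are.

Things in the scene. Friction and masses are not known exactly. Their poses are not given: they have to be found in the camera images.
- cup: The grinding cup: a plain steel closed cylinder, 58 mm in diameter, 70 mm tall, about 100 to 200 g, standing mouth down. Origin: centre of the mouth, at the lower end; z up to the closed top. Grip the straight side 30 to 64 mm above the origin. A lip at the mouth, 4 mm tall, leaves a round hole of 38 mm; above it the cavity is 50 mm wide and ends 28 mm from the mouth.
- grinder: The grinder: a stainless round motor base, 90 mm in diameter (100 at the foot), fixed to the shelf, upright. Origin: centre of its underside on the shelf. On its axis stand the seat (77 to 85 mm above the origin), the stud and the sprung ring.
- seat: The hard flat seat flange around the foot of the stud, 44 mm in diameter, fixed in the grinder; its top is 85 mm above the shelf. Origin: same point as the grinder's origin, on the shelf.
- seat_top (a point): Centre of the seat's top face, on the grinder's axis, 85 mm above the shelf; z up. When the cup is fully home its origin is at this point. The snap balls are met about 13 mm above home; ring and balls together push back with up to about 16 N some 9 to 10 mm above home; by 7 mm the force drops (the click) and the balls draw the cup down to within about 1 mm of home.
- stud: The steel snap stud on the grinder's axis, 34 mm in diameter, 19 mm tall, its top 6 mm tapered to 24 mm. Origin: centre of its foot, at the seat's top. Four sprung steel balls stand 4 mm proud of its side, 9 mm above the seat; the cup's lip must be pushed past them.
- ring (a joint): The sprung safety ring around the seat, black plastic, 48 to 68 mm in diameter: how far it is pushed down, in m. 0 = up, its top 14 mm above the seat; 0.014 = level with the seat, which is where the cup at home holds it (0.016 is its stop). It pushes up with 1.5 N at the start and about 4 N at 0.014.
- jar: Bystander: glass jar with a steel lid, 70 mm in diameter, 95 mm tall; origin at the centre of its underside.
- mug: Bystander: white ceramic cup without handle, open top, 76 mm in diameter, 80 mm tall; origin at the centre of its underside.
- scoop: Bystander: steel spoon-shaped scoop lying flat, 150 mm long; origin under its middle.
- organiser: Bystander: white plastic organiser box with one small closed drawer on its front (its -x side), 160 mm deep, 220 mm wide, 110 mm tall, fixed; origin at the centre of its underside.
There are look-alikes about, which are no part of the job. Leave any purple look-alike of the cup alone.

How it is judged:
On the way, in this order (a step that is already met when the one before it is completed fails the run):
1. the cup is gripped and lifted clear of the shelf (height (world z) of cup above 0.03 m and contact force between the fingers and cup above 1 N), for 0.2 s.
2. the held cup, upright and over the stud, starts to push the sprung ring down (value of joint ring above 0.002 m and contact force between the fingers and cup above 1 N and horizontal distance between cup and seat_top below 0.008 m and angle between cup's own z axis and vertical below 0.15 rad).
3. the cup has snapped past the balls, sits home and is still pressed down after the click (z of cup in the frame of seat_top below 0.0015 m and value of joint ring above 0.0125 m and contact force between cup and seat above 2 N and contact force between the fingers and cup above 1 N), for 0.3 s.
At the end, for the whole second after the job is handed in: For the last second the cup is home (mouth within 1.5 mm of the seat top, 3 mm of the axis, 0.06 rad of upright), at rest, the ring down 12.5 mm or more; the fingers hold it and it bears on the seat with over 2 N. Jar, mug and scoop are within 30 mm of their starts (all of step 3 and z of cup in the frame of seat_top above -0.003 m and horizontal distance between cup and seat_top below 0.003 m and angle between cup's own z axis and vertical below 0.06 rad and linear speed of cup below 0.02 m/s and distance of each of jar, mug, scoop from where it was at the start of the episode below 0.03 m); the arm keeps its last pose, push and grip.
It fails at once if the jar, the mug or the scoop is pushed away by more than 30 mm or knocked over (distance of any of jar, mug, scoop from where it was at the start of the episode above 0.03 m or angle between any of jar, mug's own z axis and vertical above 0.5 rad).
It fails at once if the robot pushes against the organiser (contact force between any of the arm, the fingers and organiser above 10 N).
It also fails if it takes over 48 s, if anything falls off the work surface, if the arm or the gripper's body presses on something with over 40 N, if the wrist force passes 120 N, or if a joint passes its speed limit or range.

## Working session

There is one attempt and no reset: what is moved stays moved. The work goes in short steps, Python scripts to look and compute and a tool call to move; the robot and the scene stay as the last step left them, time stands still between calls to the robot, and variables do not carry over. Pictures are saved under pics/ and viewed, at most 10 in all, crops included, and the job is handed in when it is done.

Besides the shell and the picture viewer there is one more tool, called as name(argument=value, ...) on one line, values as JSON. move_arm: Moves the arm, as the interface text tells. Its arguments: {"type":"object","properties":{"plan":{"type":"array","items":{"type":"number"}},"newtons":{"type":"number"}},"required":["plan"]}

```bash
mkdir -p pics; cat > h.py <<'E'
import numpy as np, cv2
from scipy.spatial.transform import Rotation as R
from plant import ctrl, cams, order
def shot(n, f=None):
    c=cams.read_camera(n)
    if f: cv2.imwrite('pics/'+f, c['color'][:,:,::-1])
    return c
def K(c):
    h,w=c['color'].shape[:2]; f=h/2/np.tan(np.radians(c['fov_y'])/2)
    return np.array([[f,0,c['cx']],[0,f,c['cy']],[0,0,1.]]), np.array([c['k1'],0,0,0.])
def ray(c,u,v):
    k,d=K(c); p=cv2.undistortPoints(np.array([[[u,v]]],float),k,d)[0,0]
    return np.array(c['origin']), R.from_quat(c['orientation']).apply([p[0],-p[1],-1])
def onz(c,u,v,z):
    o,r=ray(c,u,v); return o+r*(z-o[2])/r[2]
def proj(c,P):
    k,d=K(c); q=R.from_quat(c['orientation']).inv().apply(np.atleast_2d(P)-np.array(c['origin']))
    return cv2.projectPoints(q*[1,-1,-1],np.zeros(3),np.zeros(3),k,d)[0][:,0]
E
python3 - <<'E'
from h import *
for n in('side','top'):
    c=shot(n,n+'0.png'); print(n,c['fov_y'],c['cx'],c['cy'],c['k1'],c['origin'],R.from_quat(c['orientation']).as_matrix().round(2).tolist())
s=ctrl.get_state();print(s)
E
```

```text
side 47.20109822538735 273.94389820770704 209.52049054817954 -0.10703746848081944 [ 0.21686472 -0.90324326  0.76724237] [[0.92, 0.25, -0.3], [-0.39, 0.57, -0.72], [-0.01, 0.78, 0.62]]
top 53.587376016164484 280.45499825391937 210.61331470913365 -0.092585765122837 [ 0.47207986 -0.10169357  1.16908505] [[0.02, 1.0, -0.09], [-1.0, 0.02, -0.04], [-0.03, 0.09, 1.0]]
{'time': 0.1, 'qpos': array([ 1.07598403e+00,  2.87111922e-01,  1.57801644e+00, -1.35506525e-05,
        1.27859320e+00, -1.50011224e-01]), 'dq': array([-7.08599257e-04, -6.63427923e-04, -3.59506030e-03, -7.40213835e-05,
        8.23489983e-04,  9.57880445e-04]), 'joint_efforts': array([ 9.63163416e-05, -4.07295406e+01, -2.93699044e+01, -1.59912770e-04,
        3.43296058e-03, -1.00158439e-05]), 'eef_pos': array([0.22785726, 0.63475601, 0.23006992]), 'tcp_rot': array([ 1.71545763e-01,  9.85175577e-01, -1.01166449e-03, -3.31126496e-04]), 'contact_force': array([-0.01999798, -0.45008994, -1.18995728]), 'wrist_torque': array([ 0.02179291, -0.02337222,  0.03918458]), 'finger_force': 0.0, 'opening': 0.9994107575904061}
```

View pics/side0.png

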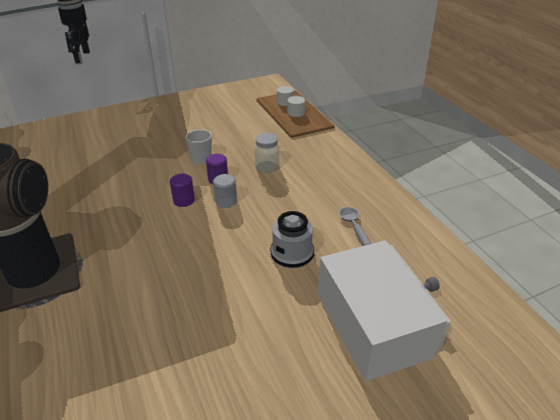

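View pics/top0.png

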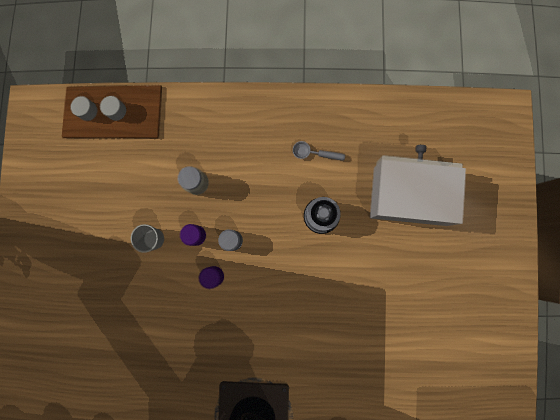

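The side view shows the grinder at (293,237), with its ring and stud at (292,222). Candidates for the cup:
- Grey cylinder: side (225,190), top (229,240).
- Two purple look-alikes: side (217,168) and (182,190).
- Two grey pieces on the far board: side (285,95) and (296,107).
- Lidded jar: (266,152).
- Open mug: (200,147).

The plain grey cylinder at (225,190) fits best. I'll confirm it in a crop and measure.

```bash
python3 - <<'E'
from h import *
s=shot('side');t=shot('top')
a=s['color'][80:220,160:340];b=t['color'][200:300,110:260]; 
a=cv2.resize(a,(720,560),interpolation=cv2.INTER_CUBIC)[:,:,::-1]
a=a[:, :]; cv2.imwrite('pics/crop1.png',a)
b=t['color'][170:310,180:360];b=cv2.resize(b,(720,560),interpolation=cv2.INTER_CUBIC)[:,:,::-1]
cv2.imwrite('pics/crop2.png',b)
for n,uv,z in(('cup',(229,240),.07),('grinder ring',(322.5,213.5),.099),('p1',(193,235),.07),('p2',(211,277),.07),('jar',(193,179),.095),('mug',(147,238),.08),('t1',(83,107),.07),('t2',(112,107),.07)):
    P=onz(t,*uv,z);print(n,P.round(4),proj(s,P).round(1))
print(t['color'][240,229],t['color'][107,112],s['color'][182,225])
E
```

```text
cup [0.487  0.0725 0.07  ] [[223.5 178.9]]
grinder ring [ 0.5606 -0.1718  0.099 ] [[290.1 218.6]]
p1 [0.4978 0.1699 0.07  ] [[215.8 159.1]]
p2 [0.388  0.1173 0.07  ] [[181.2 178.9]]
jar [0.6449 0.1703 0.095 ] [[266.  139.5]]
mug [0.4862 0.2922 0.08  ] [[198.8 136.2]]
t1 [0.8517 0.5068 0.07  ] [[284.4  88.4]]
t2 [0.8508 0.4198 0.07  ] [[294.9  98.4]]
[106 105 111] [137 135 128] [145 146 150]
```

View pics/crop1.png

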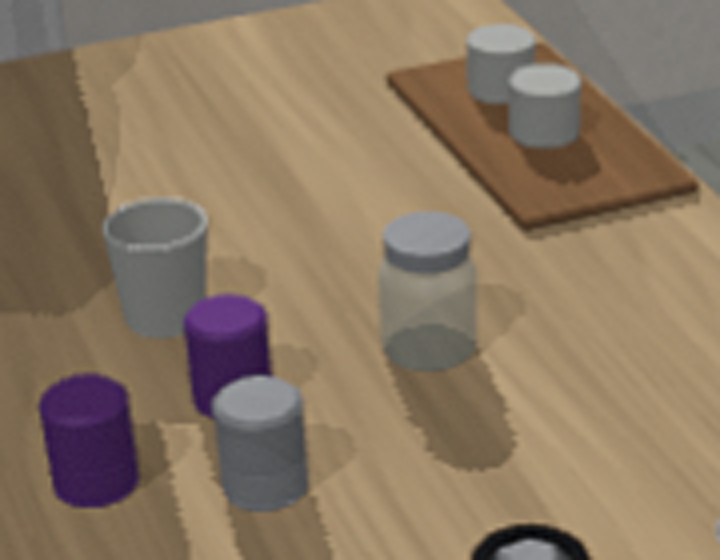

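View pics/crop2.png

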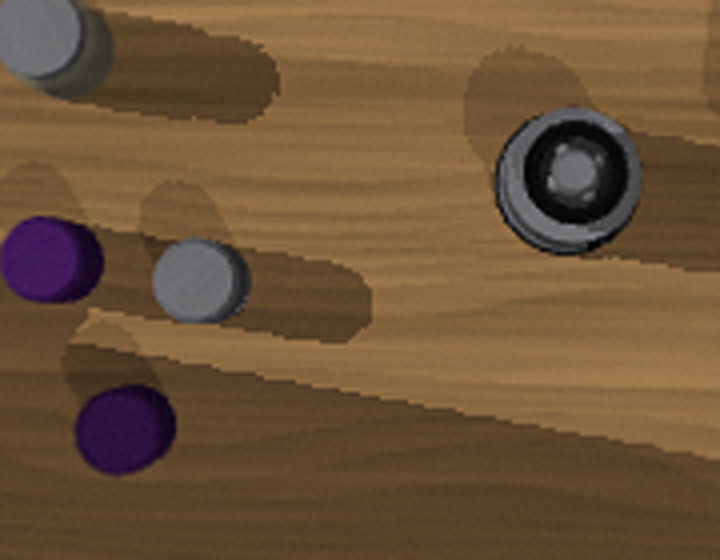

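Crop 1 shows a plain closed grey cylinder at side (224,180) in the full picture. The board pieces are smaller and shallower, the jar has a lid and the mug is open, so the grey cylinder is the cup. Crop 2 shows its top face at about (228,240) and the ring centred at about (323.4,212.6). I'll refine both using the two views.

```bash
cat >> h.py <<'E'
def tri(c1,p1,c2,p2):
    (a,d),(b,e)=ray(c1,*p1),ray(c2,*p2); d=d/np.linalg.norm(d);e=e/np.linalg.norm(e)
    x=np.linalg.lstsq(np.c_[d,-e],b-a,rcond=None)[0]; p,q=a+d*x[0],b+e*x[1]
    return (p+q)/2, np.linalg.norm(p-q)
def blobs(m,x0,y0,amin=40):
    cs,_=cv2.findContours(m.astype(np.uint8)*255,cv2.RETR_EXTERNAL,cv2.CHAIN_APPROX_NONE)
    for k in cs:
        if cv2.contourArea(k)>amin:
            e=cv2.fitEllipse(cv2.convexHull(k)); x,y,w,h=cv2.boundingRect(k)
            yield (round(e[0][0]+x0,1),round(e[0][1]+y0,1)),np.round(e[1],1),(x+x0,y+y0,w,h),cv2.contourArea(k)
E
python3 - <<'E'
from h import *
t=shot('top');s=shot('side')
for n,c,(x,y,w,h) in(('top',t,(300,190,45,50)),('side',s,(265,205,55,65))):
    g=c['color'][y:y+h,x:x+w].max(2)
    for th in(40,55): print(n,'ring',th,*blobs(g<th,x,y))
for n,c,(x,y,w,h) in(('top',t,(212,222,36,36)),('side',s,(208,170,36,42))):
    g=c['color'][y:y+h,x:x+w].astype(int); sat=g.max(2)-g.min(2)
    print(n,'cup all',*blobs(sat<25,x,y))
    for th in(95,125,135): print(n,'cup face',th,*blobs((sat<25)&(g.max(2)>th),x,y))
E
```

```text
top ring 40 ((323.5, 212.7), array([25.4, 25.8]), (311, 200, 26, 26), 492.0)
top ring 55 ((323.6, 212.6), array([25.9, 26.3]), (311, 200, 26, 26), 508.0)
side ring 40 ((292.1, 252.5), array([28.4, 42. ]), (272, 254, 42, 13), 65.5) ((292.4, 223.5), array([24.8, 29.9]), (278, 212, 29, 23), 468.0)
side ring 55 ((292.2, 253.0), array([28.2, 41.7]), (272, 253, 42, 15), 96.5) ((292.4, 223.7), array([25.9, 30.3]), (278, 211, 30, 26), 577.0)
top cup all ((229.9, 239.9), array([21.9, 24.4]), (218, 229, 25, 22), 392.5)
top cup face 95 ((227.5, 239.7), array([18.9, 19.4]), (218, 231, 20, 19), 267.5)
top cup face 125
top cup face 135
side cup all ((224.6, 189.3), array([25.6, 38.5]), (212, 170, 25, 38), 649.0)
side cup face 95 ((224.0, 180.4), array([13.5, 23. ]), (213, 174, 23, 14), 224.5)
side cup face 125 ((224.1, 179.3), array([10.9, 20.9]), (214, 174, 22, 12), 160.5)
side cup face 135 ((224.1, 179.1), array([10.6, 20. ]), (214, 174, 21, 11), 147.0)
```

```bash
python3 - <<'E'
from h import *
t=shot('top');s=shot('side')
for n,a,b,z in(('cup',(228,239.9),(224.1,179.8),.07),('ring',(323.5,212.6),(292.3,220.3),.099)):
    print(n,tri(t,a,s,b),onz(t,*a,z).round(4),onz(s,*b,z).round(4))
E
```

```text
cup (array([0.48827035, 0.07572728, 0.06466225]), np.float64(0.0020998218273311)) [0.4872 0.0752 0.07  ] [0.4872 0.0679 0.07  ]
ring (array([ 0.56392619, -0.17481139,  0.09524863]), np.float64(0.0012598526079726224)) [ 0.563  -0.1743  0.099 ] [ 0.5626 -0.179   0.099 ]
```

move_arm(plan=[10,-23,0,0,0,0,85,20,-45,0,0,0,-5,85,20,-45,0,0,0,-5,85,20,-45,0,0,0,-5,85,20,-45,0,0,0,-5,85,20,-45,0,0,0,-5,85,20,-45,0,0,0,0,85,20,-45,0,0,0,0,85,20,-45,0,0,0,0,85,20,-45,0,0,0,0,85,20,-45,0,0,0,0,85,20,-45,0,0,0,0,85], newtons=50)

```text
time: 1.6
eef_pos: [0.4586, 0.1154, 0.2318]
tcp_rot: [0.381, 0.925, 0.0, 0.001]
contact_force: [0.7, 0.7, 0.3]
opening: 0.998
finger_force: 0.0
```

move_arm(plan=[15,-22,-20,0,0,0,85,14,-20,-30,0,0,0,85,0,0,-30,0,0,0,85,0,0,-20,0,0,0,85,0,0,0,0,0,0,85,0,0,0,0,0,0,85])

```text
time: 2.2
eef_pos: [0.4873, 0.0753, 0.1318]
tcp_rot: [0.381, 0.925, 0.0, 0.0]
contact_force: [1.6, -0.3, -0.4]
opening: 0.996
finger_force: 0.0
```

```bash
python3 - <<'E'
from h import *
s=shot('side');t=shot('top'); print(ctrl.get_state()['eef_pos'])
f=lambda c,x,y:cv2.resize(c['color'][y:y+150,x:x+100],(400,600),interpolation=cv2.INTER_CUBIC)[:,:,::-1]
cv2.imwrite('pics/n1.png',np.hstack([f(s,175,70),f(t,180,170)]))
E
```

```text
[0.48833002 0.07540903 0.13319567]
```

View pics/n1.png

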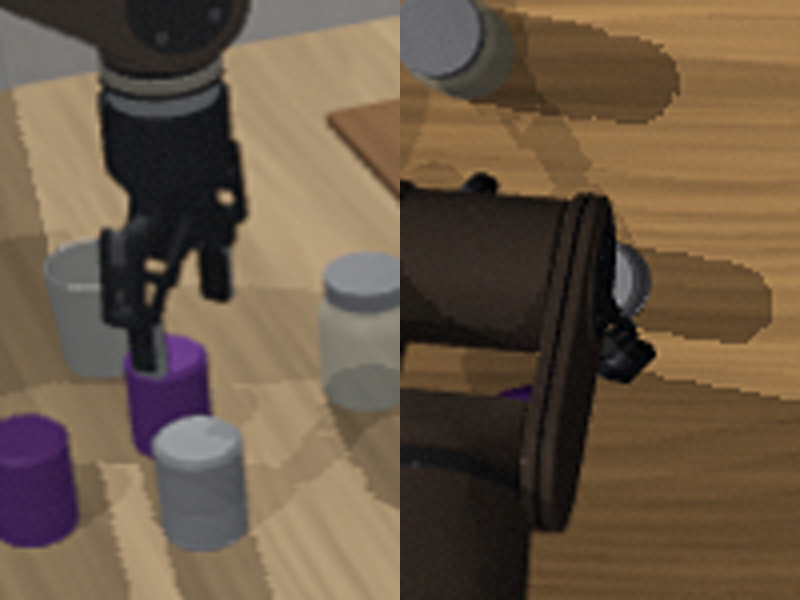

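The side crop shows the open fingers straddling the line above the cup. The tips are at (212,162) and (229,144) and the cup top is at (224,179), so they're aligned. I'll descend and grip.

move_arm(plan=[0,0,-30,0,0,0,85,0,0,-30,0,0,0,85,0,0,-25,0,0,0,85,0,0,-15,0,0,0,85,0,0,-5,0,0,0,85,0,0,0,0,0,0,85,0,0,0,0,0,0,40,0,0,0,0,0,0,40,0,0,0,0,0,0,40,0,0,0,0,0,0,40,0,0,0,0,0,0,40,0,0,0,0,0,0,40], newtons=60)

```text
time: 3.5
eef_pos: [0.4887, 0.0752, 0.0283]
tcp_rot: [0.381, 0.925, 0.0, 0.002]
contact_force: [-1.2, 0.2, 5.9]
opening: 0.663
finger_force: 64.4
```

move_arm(plan=[0,0,10,0,0,0,40,0,0,25,0,0,0,40,0,0,40,0,0,0,40,0,0,40,0,0,0,40,10,-30,35,0,0,0,40,14,-45,0,0,0,0,40,14,-45,0,0,0,0,40,14,-45,0,0,0,0,40,14,-45,0,0,0,0,40,10,-39,0,0,0,0,40,0,0,0,0,0,0,40,0,0,0,0,0,0,40])

```text
time: 4.7
eef_pos: [0.5626, -0.1742, 0.1761]
tcp_rot: [0.382, 0.924, 0.0, -0.001]
contact_force: [-0.5, 0.3, -1.4]
opening: 0.665
finger_force: 64.3
```

```bash
python3 - <<'E'
from h import *
s=shot('side');t=shot('top'); print(ctrl.get_state()['eef_pos'])
f=lambda c,x,y:cv2.resize(c['color'][y:y+150,x:x+100],(400,600),interpolation=cv2.INTER_CUBIC)[:,:,::-1]
cv2.imwrite('pics/n2.png',np.hstack([f(s,240,115),f(t,270,140)]))
E
```

```text
[ 0.56249679 -0.1726138   0.17598131]
```

View pics/n2.png

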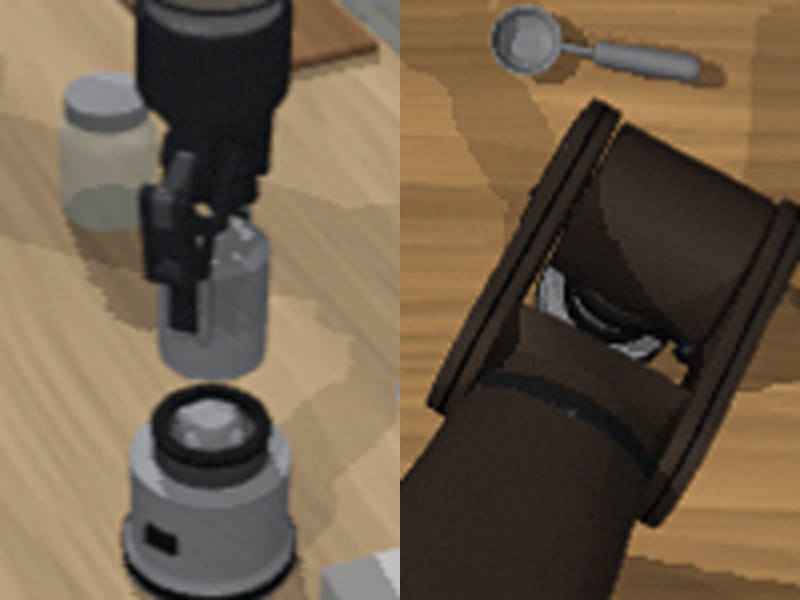

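The side crop shows the cup held upright above the ring. Its mouth's lower edge is at about (293,210) and the ring centre is at about (293,221). The top view is blocked by the arm, so I'll compare observed outlines with predicted circles in the side view. That cancels the camera bias.

```bash
cat >> h.py <<'E'
def circ(c,x,y,z,r):
    a=np.radians(np.arange(0,360,3)); p=proj(c,np.c_[x+r*np.cos(a),y+r*np.sin(a),z+0*a])
    return dict(L=p[:,0].min(),R=p[:,0].max(),T=p[:,1].min(),B=p[:,1].max())
E
python3 - <<'E'
from h import *
s=shot('side'); p=ctrl.get_state()['eef_pos']; print(p)
r=lambda d:{k:round(float(v),1) for k,v in d.items()}
print('pred mouth',r(circ(s,p[0],p[1],p[2]-.0283,.029)),'pred ring',r(circ(s,.563,-.1745,.099,.034)))
I=s['color'].astype(int); sat=I.max(2)-I.min(2)
for y in(194,196,198,200,202): print(y,''.join('#' if v<25 else '.' for v in sat[y,270:320]), sat[y,276:284],sat[y,303:312])
for x in(288,291,293,295,298): print(x,'sat col',sat[203:216,x],I[203:216,x].max(1))
g=I.max(2)
for x in(288,291,293,295,298): print(x,'ring col',g[206:240,x])
for y in(217,220,223): print(y,'ring row',g[y,272:312])
E
```

```text
[ 0.5626041  -0.17233503  0.17609323]
pred mouth {'L': 277.6, 'R': 305.0, 'T': 192.6, 'B': 209.3} pred ring {'L': 276.0, 'R': 307.2, 'T': 209.3, 'B': 229.3}
194 .........###########################.............. [44 45 33  7  5  4  3  6] [ 2  6  3 37 56 59 58 58 58]
196 .........###########################.............. [45 44 32  7  6  5  4  4] [ 4  5  3 37 57 59 59 58 57]
198 .........###########################.............. [57 58 45 15  5  4  4  3] [ 4  6  2 51 62 60 59 59 59]
200 .........###########################.............. [56 58 46 16  6  5  4  4] [ 5  6  1 52 62 60 60 59 59]
202 ..........##########################.............. [58 58 55 25  5  6  5  4] [ 5  6 12 49 61 61 59 60 59]
288 sat col [ 3  4  4  4  6  7 23 60 32  3  5  2  3] [102 102 101 101 103 108 124 174  94  28  23  12  50]
291 sat col [ 4  3  3  4  4  7  2 59 25  4  3  3  6] [100 103 101 100  99 105 108 171  64  20   9  43 141]
293 sat col [ 4  4  4  4  6  8  1 57 22  6  3  2  5] [100 100 100 100  98 106 108 161  59  23  11  37 133]
295 sat col [ 5  4  3  3  5  8  3 56 26  4  3  2  4] [100 100  99 100  9
[... 732 characters left out ...]
  50  95 115 115]
298 ring col [ 97  99 106 135 172 145  48  21  12  26  89 111 135 129 108 101 120 134
 129 120  82  33  26  25  14  25  49  46  45  45  73 119 116 113]
217 ring row [180 181 181 181 180 166 114  42  26  26  21  20  75 140 159 159 159 159
 157 155 156 158 150 143 144 140 111  67  34  19  18  22  25  29 104 166
 185 183 181 180]
220 ring row [176 178 183 184 165 108  34  25  27  27  43  53  75 105 119 129 142 152
 157 158 158 157 159 159 155 130 108  96  81  76  71  45  28  28  23  57
 157 183 171 165]
223 ring row [174 171 160 162 164 125  44  24  30  32  48  75  82  88 114 144 134 113
 113 117 117 115 112 109 105 116 134 137 111  83  68  44  30  28  22  54
 120 143 143 155]
```

move_arm(plan=[0,0,-15,0,0,0,40,0,0,-15,0,0,0,40,0,0,-9,0,0,0,40,0,0,0,0,0,0,40,0,0,0,0,0,0,40])

```text
time: 5.35
eef_pos: [0.5629, -0.1735, 0.1366]
tcp_rot: [0.381, 0.925, 0.0, -0.001]
contact_force: [1.4, -0.5, -1.3]
opening: 0.663
finger_force: 64.3
```

```bash
python3 - <<'E'
from h import *
s=shot('side'); p=np.mean([ctrl.get_state()['eef_pos'] for _ in range(3)],0); print(p)
r=lambda d:{k:round(float(v),1) for k,v in d.items()}
print('pred mouth',r(circ(s,p[0],p[1],p[2]-.0283,.029)),'pred ring',r(circ(s,.563,-.1745,.099,.034)))
I=s['color'].astype(int); g=I.max(2)
for x in(286,289,291,293,295,298): print(x,'col',g[218:240,x])
for y in(206,210,213): print(y,'row L',g[y,272:284],'R',g[y,300:312])
for y in(222,225): print(y,'row L',g[y,272:284],'R',g[y,300:312])
cv2.imwrite('pics/n3.png',cv2.resize(s['color'][180:270,250:340],(600,600),interpolation=cv2.INTER_CUBIC)[:,:,::-1])
E
```

```text
[ 0.5633565 -0.173755   0.1374255]
pred mouth {'L': 278.3, 'R': 305.1, 'T': 206.9, 'B': 223.8} pred ring {'L': 276.0, 'R': 307.2, 'T': 209.3, 'B': 229.3}
286 col [103 103 102 103 110  99  96 103  76  25  17  19  16  43  50  50  48  50
  88 120 121 118]
289 col [104 104 102 101 103 108 101 106 120  59  21  18  16  21  43  50  48  47
  52 106 119 120]
291 col [102 103 104 102 102 108  97  89  91  68  23  17  19  18  41  48  50  45
  47  94 122 119]
293 col [102 101 103 101 100 107  97  91  92  75  28  14  20  18  39  45  48  47
  46  83 117 120]
295 col [100 100 101 102 101 103  94  94  93  52  20  21  15  20  46  51  47  44
  50  97 117 116]
298 col [ 98  98  98  98 104 105 104 102  70  25  19  19  17  28  48  48  44  46
  72 121 119 115]
206 row L [177 178 176 171 169 175 181 149  96  84  51  28] R [ 89  91  90  89  85  81 143 179 183 182 182 187]
210 row L [176 173 176 177 177 177 176 142  98  85  49  23] R [ 93  92  91  86  86  89 163 187 184 183 183 182]
213 row L [182 180 176 174 176 179 180 147  96  99 101  95] R [ 99  97  96  93  89 103 167 187 184 183 182 182]
222 row L [177 179 171 161 166 126  41  25  29  29  53  83] R [ 96  79  56  33  12  13  15  49 122 145 153 163]
225 row L [163 156 163 162 165 143  81  25  26  24  20  19] R [ 79  37  16  19  18  17  37 121 145 141 140 147]
```

View pics/n3.png

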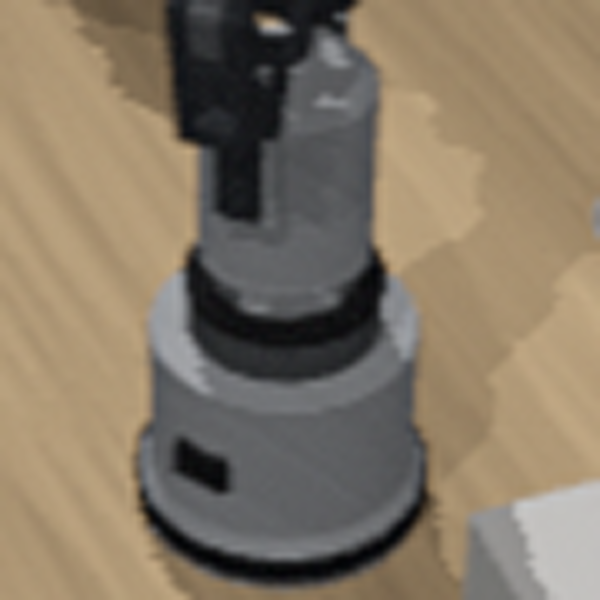

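The crop shows the cup mouth's lower edge at about (293,223.5). The ring is centred laterally under it, at 292.2 against 292.3 for the cup. Vertically the ring sits 1.5–2 px lower than predicted, so either the cup is a few mm too far from the camera or it is held higher than assumed. I'll split the difference and feel for contact.

move_arm(plan=[-1,-2.5,0,0,0,0,40,0,0,-4,0,0,0,40,0,0,-3,0,0,0,40,0,0,0,0,0,0,40,0,0,0,0,0,0,40])

```text
time: 5.9
eef_pos: [0.562, -0.1762, 0.1301]
tcp_rot: [0.381, 0.925, 0.0, -0.0]
contact_force: [0.5, 0.3, -1.6]
opening: 0.663
finger_force: 64.3
```

move_arm(plan=[0,0,-2,0,0,0,40,0,0,0,0,0,0,40,0,0,0,0,0,0,40])

```text
time: 6.2
eef_pos: [0.5621, -0.1762, 0.1282]
tcp_rot: [0.381, 0.925, 0.0, -0.0]
contact_force: [-0.2, 0.5, -1.6]
opening: 0.663
finger_force: 64.3
```

move_arm(plan=[0,0,-2,0,0,0,40,0,0,0,0,0,0,40,0,0,0,0,0,0,40])

```text
time: 6.5
eef_pos: [0.5624, -0.1763, 0.1269]
tcp_rot: [0.381, 0.925, 0.0, 0.0]
contact_force: [-0.0, 0.2, 0.6]
opening: 0.667
finger_force: 64.6
```

Contact came at the expected ring height (mouth at 0.099) with no side force, so both the height and the centring are good. I'll keep pressing in small steps.

move_arm(plan=[0,0,-1.5,0,0,0,40,0,0,-1.5,0,0,0,40,0,0,0,0,0,0,40,0,0,0,0,0,0,40], newtons=80)

```text
time: 6.9
eef_pos: [0.5628, -0.1756, 0.1252]
tcp_rot: [0.381, 0.925, 0.001, 0.0]
contact_force: [-2.0, 3.4, 7.6]
opening: 0.66
finger_force: 84.3
```

move_arm(plan=[0,0,-1,0,0,0,40,0,0,0,0,0,0,40,0,0,0,0,0,0,40])

```text
time: 7.2
eef_pos: [0.5629, -0.1756, 0.125]
tcp_rot: [0.381, 0.925, 0.001, 0.0]
contact_force: [-3.9, 4.2, 10.8]
opening: 0.661
finger_force: 84.7
```

The lip is riding on the stud's taper, and the side force pushes towards (-x, +y). I'll back off a little, shift that way and try again.

move_arm(plan=[0,0,3,0,0,0,40,-1.3,1.3,0,0,0,0,40,0,0,0,0,0,0,40,0,0,-1.5,0,0,0,40,0,0,-1,0,0,0,40,0,0,0,0,0,0,40,0,0,0,0,0,0,40])

```text
time: 7.9
eef_pos: [0.5622, -0.1753, 0.1252]
tcp_rot: [0.381, 0.925, 0.0, 0.002]
contact_force: [-0.4, 2.2, 9.5]
opening: 0.659
finger_force: 85.2
```

move_arm(plan=[0,0,-1,0,0,0,40,0,0,0,0,0,0,40,0,0,0,0,0,0,40])

```text
time: 8.2
eef_pos: [0.5624, -0.1754, 0.1249]
tcp_rot: [0.381, 0.925, 0.0, 0.002]
contact_force: [-1.4, 2.8, 12.1]
opening: 0.659
finger_force: 85.5
```

At 12 mm above home this force is mostly the snap balls. I'll nudge slightly along the remaining side force and push on.

move_arm(plan=[-0.5,1,0,0,0,0,40,0,0,-1,0,0,0,40,0,0,-1,0,0,0,40,0,0,0,0,0,0,40,0,0,0,0,0,0,40])

```text
time: 8.7
eef_pos: [0.5626, -0.1752, 0.1246]
tcp_rot: [0.381, 0.925, -0.0, 0.003]
contact_force: [-2.9, 2.7, 15.6]
opening: 0.66
finger_force: 85.9
```

move_arm(plan=[0,0,-1.5,0,0,0,40,0,0,0,0,0,0,40,0,0,0,0,0,0,40])

```text
time: 9.0
eef_pos: [0.5628, -0.1753, 0.1238]
tcp_rot: [0.381, 0.925, -0.0, 0.003]
contact_force: [-3.5, 1.8, 18.8]
opening: 0.662
finger_force: 86.0
```

The upward load makes the arm give radially outward, and the stud pushes back inward with the measured (-3.5, +1.8). I'll compensate inward and press on.

move_arm(plan=[-1.5,0.6,0,0,0,0,40,0,0,-1.5,0,0,0,40,0,0,0,0,0,0,40,0,0,0,0,0,0,40])

```text
time: 9.4
eef_pos: [0.5611, -0.1746, 0.1182]
tcp_rot: [0.381, 0.925, -0.0, 0.004]
contact_force: [6.0, -0.8, -0.7]
opening: 0.662
finger_force: 86.3
```

move_arm(plan=[-0.5,0.2,-1.5,0,0,0,40,0,0,0,0,0,0,40,0,0,0,0,0,0,40])

```text
time: 9.7
eef_pos: [0.5597, -0.1743, 0.1142]
tcp_rot: [0.381, 0.925, -0.0, 0.003]
contact_force: [7.5, -2.4, -3.7]
opening: 0.657
finger_force: 85.9
```

It clicked. I'll undo the inward compensation and press it home.

move_arm(plan=[1.5,-0.5,-1.5,0,0,0,40,0,0,-1.5,0,0,0,40,0,0,-1,0,0,0,40,0,0,0,0,0,0,40,0,0,0,0,0,0,40])

```text
time: 10.2
eef_pos: [0.5601, -0.1744, 0.1135]
tcp_rot: [0.381, 0.925, -0.001, 0.0]
contact_force: [-2.5, 0.5, 11.7]
opening: 0.662
finger_force: 87.5
```

move_arm(plan=[0,0,-2,0,0,0,40,0,0,-1,0,0,0,40,0,0,0,0,0,0,40,0,0,0,0,0,0,40])

```text
time: 10.6
eef_pos: [0.5603, -0.1745, 0.1134]
tcp_rot: [0.38, 0.925, -0.001, -0.0]
contact_force: [-8.8, 2.9, 22.8]
opening: 0.657
finger_force: 88.6
```

move_arm(plan=[-1.5,0.5,0,0,0,0,40,0,0,0,0,0,0,40,0,0,0,0,0,0,40,0,0,0,0,0,0,40,0,0,0,0,0,0,40,0,0,0,0,0,0,40,0,0,0,0,0,0,40])

```text
time: 11.3
eef_pos: [0.5601, -0.1745, 0.1134]
tcp_rot: [0.381, 0.925, -0.001, 0.002]
contact_force: [-4.1, 0.6, 19.6]
opening: 0.659
finger_force: 88.3
```

```bash
python3 - <<'E'
from h import *
s=shot('side'); st=ctrl.get_state();print(st['eef_pos'],st['tcp_rot'],st['contact_force'],st['finger_force'])
print(circ(s,*st['eef_pos'][:2],st['eef_pos'][2]-.0283,.029))
cv2.imwrite('pics/n4.png',cv2.resize(s['color'][180:270,250:340],(600,600),interpolation=cv2.INTER_CUBIC)[:,:,::-1])
E
```

```text
[ 0.56013657 -0.17451848  0.11340565] [ 3.80641765e-01  9.24719914e-01 -6.55790787e-04  2.12078625e-03] [-3.72971531  2.46865293 20.96515559] 88.25087615288794
{'L': np.float64(277.11478754531174), 'R': np.float64(303.5559803532455), 'T': np.float64(215.89035286515528), 'B': np.float64(232.9865800399768)}
```

View pics/n4.png

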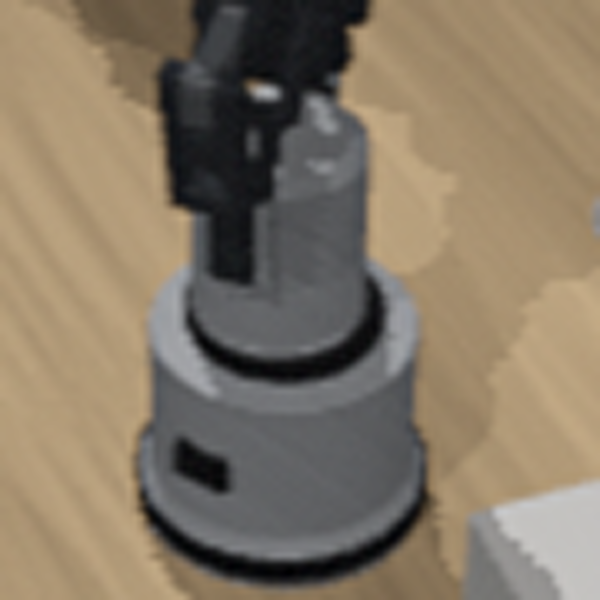

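The crop shows the cup down on its seat with the ring pressed flush. The cup is centred at about (278,y) and the ring at about (285,y), so it's some 2 mm off towards -x, within the stud clearance. I'll ease the push, centre it and press again for more margin.

move_arm(plan=[0,0,3,0,0,0,40,2,-0.7,0,0,0,0,40,1,-0.3,0,0,0,0,40,0,0,0,0,0,0,40])

```text
time: 11.75
eef_pos: [0.5603, -0.1745, 0.1136]
tcp_rot: [0.38, 0.925, -0.001, -0.002]
contact_force: [-7.2, 1.3, 15.2]
opening: 0.655
finger_force: 87.9
```

move_arm(plan=[0,0,-1.5,0,0,0,40,-0.5,0.2,-1,0,0,0,40,0,0,0,0,0,0,40,0,0,0,0,0,0,40])

```text
time: 12.15
eef_pos: [0.5603, -0.1745, 0.1134]
tcp_rot: [0.38, 0.925, -0.001, -0.002]
contact_force: [-10.4, 3.5, 24.9]
opening: 0.655
finger_force: 88.8
```

```bash
python3 - <<'E'
from h import *
s=shot('side'); st=ctrl.get_state();print(st['eef_pos'],st['tcp_rot'].round(4),st['contact_force'],st['finger_force'])
g=s['color'].astype(int).max(2)
for y in(218,220,222,225,227): print(y,g[y,273:285],g[y,298:312])
E
```

```text
[ 0.56035316 -0.17452539  0.11346   ] [ 0.3804  0.9248 -0.001  -0.0015] [-10.81695573   2.79392512  24.39983603] 88.77581267617643
218 [184 185 184 184 184 148  93  90  64  30  27  28] [ 95  96  91  87  85  84  95 156 185 186 184 186 185 184]
220 [181 185 185 176 162 137  98  90  63  27  27  30] [ 95  94  92  90  91  88  83 124 145 150 173 182 184 185]
222 [180 172 160 164 148 116  94  99 101 100  94  82] [ 95 100  98  96  95  92  80  47  78 129 146 143 152 164]
225 [156 163 165 165 126 110 118 100  99 100 101 102] [101 100  99  95  95  93  72  38  22  71 126 144 152 153]
227 [162 161 162 164 122  40  80 102 103 101 104 105] [ 98  97  96  95  96  85  56  23  24  57 135 159 159 160]
```

move_arm(plan=[0.5,0,2.5,0,0,0,40,0.5,-0.2,2,0,0,0,40,0,0,0,0,0,0,40,0,0,0,0,0,0,40])

```text
time: 12.6
eef_pos: [0.5604, -0.1744, 0.1136]
tcp_rot: [0.38, 0.925, -0.001, -0.002]
contact_force: [-5.1, -1.3, 8.9]
opening: 0.663
finger_force: 87.2
```

move_arm(plan=[0,0,1.5,0,0,0,40,0,0,1,0,0,0,40,0,0,0,0,0,0,40,0,0,0,0,0,0,40])

```text
time: 13.0
eef_pos: [0.5607, -0.1741, 0.1143]
tcp_rot: [0.381, 0.925, -0.0, -0.002]
contact_force: [-1.7, -3.4, -3.1]
opening: 0.656
finger_force: 86.4
```

move_arm(plan=[0.8,-1,0,0,0,0,40,0,0,0,0,0,0,40,0,0,0,0,0,0,40])

```text
time: 13.3
eef_pos: [0.5623, -0.1746, 0.1153]
tcp_rot: [0.381, 0.925, 0.0, -0.001]
contact_force: [-1.3, -0.2, -2.4]
opening: 0.658
finger_force: 86.3
```

```bash
python3 - <<'E'
from h import *
s=shot('side'); st=ctrl.get_state();print(st['eef_pos'],st['tcp_rot'].round(4),st['contact_force'],st['finger_force'])
g=s['color'].astype(int).max(2)
for y in(218,222,225,227): print(y,g[y,273:285],g[y,298:312])
E
```

```text
[ 0.56227316 -0.17460608  0.11531692] [ 3.806e-01  9.247e-01  3.000e-04 -7.000e-04] [-2.26107064 -0.89731787 -3.74252851] 86.32526616565883
218 [184 185 184 183 183 178 143  96  84  52  28  27] [ 93  94  96  92  88  85  86 106 168 187 185 185 185 183]
222 [180 173 161 165 149  97  74  95  99 100  96  90] [102 100  98  97  95  93  91  68  48 117 146 143 153 164]
225 [155 164 165 168 127  40  54  87  99 101 102 102] [101  99 100  98  96  95  94  69  30  52 122 143 152 153]
227 [162 161 163 164 126  40  31  83 106 107 102 102] [ 99  97  96  95  96  97  75  32  15  53 120 151 158 160]
```

It's centred now, with the cup midpoint at 292.15 and the ring's at 292.2. Pressing straight home with inward compensation.

move_arm(plan=[0,0,-2,0,0,0,40,-0.3,0.1,-1.5,0,0,0,40,-0.3,0.1,-1.5,0,0,0,40,-0.4,0.1,-1,0,0,0,40,0,0,0,0,0,0,40,0,0,0,0,0,0,40])

```text
time: 13.95
eef_pos: [0.563, -0.1748, 0.1135]
tcp_rot: [0.381, 0.925, 0.0, 0.001]
contact_force: [-6.0, 2.7, 12.1]
opening: 0.661
finger_force: 87.6
```

move_arm(plan=[-0.8,0.3,-1,0,0,0,40,-0.5,0.2,-1,0,0,0,40,0,0,0,0,0,0,40,0,0,0,0,0,0,40,0,0,0,0,0,0,40,0,0,0,0,0,0,40,0,0,0,0,0,0,40])

```text
time: 14.65
eef_pos: [0.5629, -0.1748, 0.1134]
tcp_rot: [0.381, 0.925, 0.0, 0.003]
contact_force: [-5.0, 2.1, 16.5]
opening: 0.66
finger_force: 88.1
```

```bash
python3 - <<'E'
from h import *
s=shot('side'); st=ctrl.get_state();print(st['eef_pos'],st['tcp_rot'].round(4),st['contact_force'],st['finger_force'])
g=s['color'].astype(int).max(2)
for y in(218,222,225,227): print(y,g[y,273:285],g[y,298:312])
cv2.imwrite('pics/n5.png',cv2.resize(s['color'][180:270,250:340],(600,600),interpolation=cv2.INTER_CUBIC)[:,:,::-1])
E
```

```text
[ 0.56295288 -0.17484784  0.11342357] [3.806e-01 9.247e-01 2.000e-04 2.900e-03] [-5.25539293  3.53411454 16.02538452] 88.1068610586226
218 [184 185 183 182 182 176 149 110  93  63  27  27] [ 93  96  95  92  88  84  81  86 163 188 184 186 185 184]
222 [181 172 160 164 149  97  61  88  97 101  94  88] [ 96 102 101  95  94  93  91  77  85 126 145 143 153 163]
225 [156 163 166 167 128  41  52  86  96  99  99 101] [102 100 101  98  96  95  94  80  47  68 126 142 142 148]
227 [161 160 160 165 125  36  37 110 121 105 103 104] [101  99  97  94  95  97 105  76  23  51 124 153 159 160]
```

View pics/n5.png

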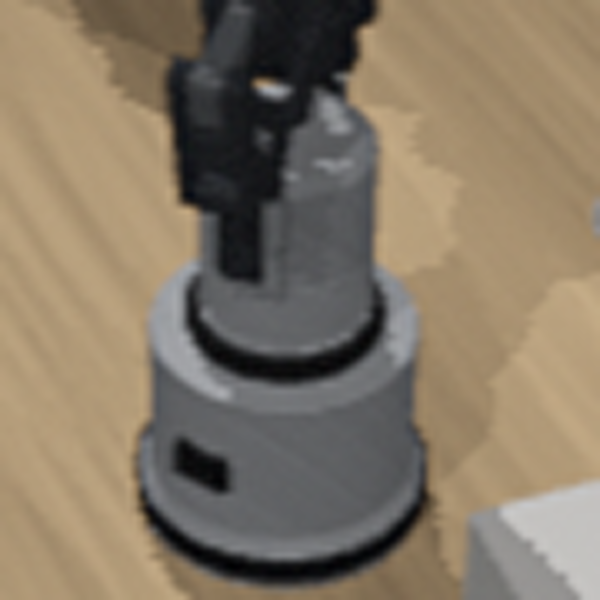

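The crop shows the cup at about (286,330), centred in the ring, which is flush around it. The cup is at home height, upright and pressed with about 16 N, so I'll hand it in.

```bash
python3 -c "
from h import *
print(order.sign_off())"
```

```text
the job is handed in; nothing more can be done
None
```

I handed the job in with the steel cup snapped over the stud, centred and fully home on its seat; the arm was still gripping it and pressing down with about 16 N, but no verdict came back.

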